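# Set the stop and fetch the fin-handled press block

### The job

Set up the stop jig for pressing: nudge its stiff sliding stop along the rail until the black line on its arm meets the black line on the brass mark, without running past it. Then lift the press block with the straight fin handle straight up out of its tight tray pocket, keep it level, and set it down (no dropping) flat on the jig board beyond the stop's arm - on the arm's left, seen from the robot - square in the corner between arm and rail, fin parallel to the arm, with gaps of at most about 10 mm, the stop still on its mark. Leave the tray, the other two blocks and the loose things round about where they are.

Things in the scene. Friction and masses are not known exactly. Their poses are not given: they have to be found in the camera images.
- jig: Stop jig fixed to the table: light wooden board 150 (x) x 270 (y) x 16 mm; origin under the centre of its underside. Its top (the bed) is at z = 16 mm. An aluminium rail 16 wide, 14 high runs along y near its far edge; the rail's near face is the plane x = +45 mm. A flat scale strip with unlettered ticks runs along its near edge (x = -75 to -56 mm).
- stop (a joint): Travel in m of the sliding steel stop along the jig's +y; 0 to 0.14, starts between 0 and 0.03. At value q the middle of its arm is at jig y = -0.085 + q. Stiff: about 6 N of push moves it, and it stays where it is left. The stop is a carriage on the rail (jig x 46 to 68, 36 mm long in y, top at z = 41.5 mm) with an upright thumb plate on top and a low arm across the bed (12 mm wide in y, jig x -56 to +48, z 18 to 30 mm).
- stop_thumb (a point): Middle of the top edge of the stop's upright thumb plate, at jig x = 58, z = 77 mm; the plate is 10 mm thick along y, 24 mm wide along x and stands free from z = 42 to 77 mm. Push it along jig +y, or pinch it across y.
- stop_index (a point): Near tip of the stop's arm on its middle line, at the black index line on top of the arm (jig x = -55, z = 30 mm).
- stop_face (a point): Foot of the +y face of the stop's arm, on the bed, at jig x = 0, z = 16 mm; axes as the jig's. The fin block goes on this side.
- mark: Brass mark clip on the jig's near edge, 16 x 22 x 3 mm with a black line across its middle; origin at the line, on the scale strip; axes as the jig's. The stop is on its mark when stop_index and this origin have the same jig y. It always lies ahead of (+y of) the stop at the start and does not move.
- tray: Loose brown wooden tray 111 (x) x 245 (y) x 20 mm, 1.2 kg, origin under the centre of its underside. Three equal pockets in a row at y = -76, 0, +76 mm, each 87 (x) x 67 (y) mm and 14 mm deep (floor at z = 6 mm), 1.5 mm play around a block.
- fin_block: The block to take: aluminium plate 84 (x) x 64 (y) x 14 mm, about 0.3 kg, flush with the tray's top, with a straight upright fin handle at its centre: 46 mm long (x), 10 mm thick (y), from z = 14 to 48 mm. Grip the fin across y. Origin at the centre of the underside. It may be in any of the three pockets.
- knob_block: Same plate with a round knob handle (28 mm across, top at z = 48 mm) instead of the fin; stays in its pocket.
- post_block: Same plate with a square post handle (24 x 24 mm, top at z = 48 mm) instead of the fin; stays in its pocket.
- cork_block: Loose cork sanding block 56 x 96 x 28 mm; origin at the centre of its underside. Leave alone.
- beeswax: Loose beeswax puck 55 mm across, 21 mm high; origin under its centre. Leave alone.

How it is judged:
On the way, in this order (a step that is already met when the one before it is completed fails the run):
1. the stop rests on its mark, within 4 mm (y of stop_index in the frame of mark between -0.004 and 0.004 m and velocity of joint stop between -0.004 and 0.004 m/s), for 0.3 s.
2. the fin block is lifted level out of its pocket, at least 20 mm, with the stop left on its mark (y of stop_index in the frame of mark between -0.004 and 0.004 m and z of fin_block in the frame of tray above 0.026 m and angle between fin_block's own z axis and vertical below 0.2 rad), for 0.1 s.
At the end, for the whole second after the job is handed in: Stop within 4 mm of its mark. Fin block released, at rest, flat on the jig board (tilt under 0.06 rad), left (+y) of the arm, square within 0.15 rad, gaps to arm and rail each under 15 mm. Tray and the other two blocks within 25 mm of where they stood (y of stop_index in the frame of mark between -0.004 and 0.004 m and y of fin_block in the frame of stop_face between 0.029 and 0.047 m and x of fin_block in the frame of jig between -0.012 and 0.006 m and z of fin_block in the frame of jig between 0.013 and 0.019 m and angle between fin_block's own z axis and vertical below 0.06 rad and angle between the x axis of fin_block and the x axis of jig, either way round below 0.15 rad and linear speed of fin_block below 0.02 m/s and contact force between the fingers and fin_block below 0.1 N and distance of each of tray, knob_block, post_block from where it was at the start of the episode below 0.025 m); the robot touches nothing.
It fails at once if the stop runs more than 6 mm past the mark (y of stop_index in the frame of mark above 0.006 m).
It fails at once if the fin block is tipped more than 0.3 rad (angle between fin_block's own z axis and vertical above 0.3 rad).
It fails at once if the fin block is let go more than 12 mm above the jig board (horizontal distance between fin_block and jig below 0.16 m and z of fin_block in the frame of jig above 0.028 m and contact force between the fingers and fin_block below 0.01 N).
It fails at once if the tray or one of the other two blocks is moved more than 25 mm, or the tray tipped (distance of any of tray, knob_block, post_block from where it was at the start of the episode above 0.025 m or angle between tray's own z axis and vertical above 0.12 rad).
It fails at once if a loose bystander (cork block, beeswax) is moved more than 30 mm (distance of any of cork_block, beeswax from where it was at the start of the episode above 0.03 m).
It also fails if it takes over 61 s, if anything falls off the work surface, if the arm or the gripper's body presses on something with over 40 N, if the wrist force passes 120 N, or if a joint passes its speed limit or range.

### The arm

A 7-joint arm with a two-finger parallel gripper is mounted at the origin on the work surface; the furniture and walls round the work are solid. World frame = base frame: x ahead of the robot, y to its left, z up, the work surface at z = 0. Lengths are in m, angles in rad, forces in N, time in s.
With the tool pointing down it reaches from about 0.35 to 0.9 m from the base axis. Payload 7.2 kg.
Tool frame: the origin (TCP) lies at the very end of the fingers, on their centre line; the grasp point (between the pads) lies 19 mm behind it (grip_point_offset is the distance from the TCP to the grasp point, in m); z points along the fingers, y is the line along which they close (so a half turn about z gives the same grasp; the last joint's range is limited). The gripper opens to 88 mm and grips with 3 to 60 N. Pads are 20 mm wide; open, the fingers measure 115 mm over their backs; the gripper's body (75 mm by 178 mm) begins 61 mm behind the grasp point.
Start: joints at [-1.207, 0.411, -0.013, 1.596, 0.006, 1.134, -0.082], TCP at [0.262, 0.568, 0.223] pointing down, gripper open.
Joint ranges: [-2.95, 2.95], [-0.29, 1.99], [-1.47, 1.44], [0.14, 2.54], [-1.03, 4.17], [0.13, 1.85], [-2.86, 2.86]. Speed limits (rad/s): [2.39, 2.39, 3.01, 3.01, 3.14, 3.14, 3.14].

### API

Orientations are given as a unit quaternion [x, y, z, w].
In Python, from station import get_obs, snapshot, sign_off, grip_point_offset gives the robot as it stands. The module is installed in compiled form; this text tells all that it offers.
- The arm moves only by the tool play_rows, never from a script. Its argument "commands" is a list of rows, each a list of 3 entries, a list of its own where there are three numbers: the shift along the world's x, y, z in mm, then the turn, a rotation vector about the world's x, y, z in degrees, then the finger opening in mm, from 0 to 87.8. In form: [[[x, y, z], [rx, ry, rz], claw], ...]. A call has 1 to 20 rows; each row shifts and turns the commanded pose from where the row before left it; what a row does not reach is not made up. A row lasts 1/8 s, in which the tool goes at most 62.5 mm and 10.7 degrees, less where a joint would pass 70% of its speed; a pose out of reach is approached as far as the arm can. A call is refused whole if a number of a shift passes 62.5 or a number of a turn 10.7, either way. A call with a gripper value outside its range is refused whole. The fingers move at their own pace and stop on an object; the grip force is fixed at half the most. Time passes only in rows, so rows that do not move let the fingers close. It gives the time, the measured TCP pose, the force, the opening and the grip force at its end, in the units of the state.
- get_obs(): the state, without advancing time (a new reading comes with each control period).
- snapshot(name): name is "side" or "top" or "wrist"; returns a dict with "img" (384x512x3 uint8, blue, green, red), "z_map" (384x512 float32, m along the optical axis (not along the pixel's ray), 0 where there is no reading), "K" (3x3 intrinsics, pixels), "world_from_camera" (4x4, takes a point from camera to world coordinates). Camera axes: x right, y down, z forward; pixel columns grow to the right and rows downward; lengths in m; the calibration is good to about 2 mm. A picture is of the moment at which its call begins.
- sign_off(): hands the job in; it is judged then, once.
The state is a dict: "t": time; "joint_positions": joint angles; "joint_vel": joint speeds; "joint_torque": joint torques, N m; "eef_pos": TCP position; "tool_rot": TCP orientation; "ft_force": force on the tool from outside, world axes, zero at the start; "moment": the same for the moment, N m; "opening": finger opening in m; "gripper_force": force on a finger pad.
Only numpy, scipy, OpenCV 4.12 (cv2) and the standard library are available. Lean on these libraries where they do the work, as an engineer would, in place of code of your own. Each camera call takes 0.05 s, during which the arm holds its last target. There are 200 camera calls.

## Working session

There is one attempt and no reset: what is moved stays moved. The work goes in short steps, Python scripts to look and compute and a tool call to move; the robot and the scene stay as the last step left them, time stands still between calls to the robot, and variables do not carry over. Pictures are saved under pics/ and viewed, at most 10 in all, crops included, and the job is handed in when it is done.

Besides the shell and the picture viewer there is one more tool, called after "Request:" as name(argument=value, ...) on one line, values as JSON. play_rows: Moves the arm, as the interface text tells. Its arguments: {"type":"object","properties":{"commands":{"type":"array"}},"required":["commands"]}

```bash
mkdir -p pics
cat > h.py <<'E'
import numpy as np, cv2
from station import *
def cloud(s):
    K=s["K"];T=s["world_from_camera"];z=s["z_map"];v,u=np.indices(z.shape)
    p=np.stack([(u-K[0,2])/K[0,0]*z,(v-K[1,2])/K[1,1]*z,z],-1)
    return p@T[:3,:3].T+T[:3,3]
def ray(s,u,v,h):
    T=s["world_from_camera"];d=T[:3,:3]@np.linalg.solve(s["K"],[u,v,1.]);c=T[:3,3]
    return c+d*(h-c[2])/d[2]
E
python3 - <<'E'
from h import *
import pickle
a=[]
for n in("top","side"):
    s=snapshot(n);pickle.dump(s,open(n+".pkl","wb"));a.append(s["img"]);print(n,s["K"][0,0],s["world_from_camera"].round(3).tolist())
cv2.imwrite("pics/top1.png",cv2.resize(a[0],(800,600)))
cv2.imwrite("pics/side1.png",cv2.resize(a[1],(800,600)))
o=get_obs();print(o,grip_point_offset)
E
```

```text
top 405.0524098632484 [[0.006, -0.998, 0.058, 0.341], [-1.0, -0.007, -0.013, -0.049], [0.013, -0.058, -0.998, 1.11], [0.0, 0.0, 0.0, 1.0]]
side 383.2054241480078 [[0.999, 0.018, -0.042, 0.466], [0.046, -0.477, 0.878, -0.964], [-0.005, -0.879, -0.477, 0.573], [0.0, 0.0, 0.0, 1.0]]
{'t': 0.1, 'joint_positions': array([-1.20719908,  0.41180513, -0.0127175 ,  1.59693287,  0.00561715,
        1.13432236, -0.08216659]), 'joint_vel': array([-1.07570890e-03, -1.11273175e-03,  2.31687304e-03, -3.41612618e-03,
        1.11083436e-03,  9.66527697e-05, -1.82740667e-03]), 'joint_torque': array([ 2.85220929e-03, -5.89095998e+01,  6.43887967e-01, -2.91709667e+01,
       -5.37929381e-02,  1.45104775e-02,  6.69301107e-05]), 'eef_pos': array([0.26141313, 0.56720809, 0.22191362]), 'tool_rot': array([ 2.14191148e-01,  9.76791503e-01, -7.09391617e-04, -9.69882507e-05]), 'ft_force': array([-0.05774979, -0.47049104, -0.70918672]), 'moment': array([ 0.01230047, -0.03023474, -0.06500876]), 'gripper_force': 0.0, 'opening': 0.08788851298180153} 0.0187
```

View pics/top1.png

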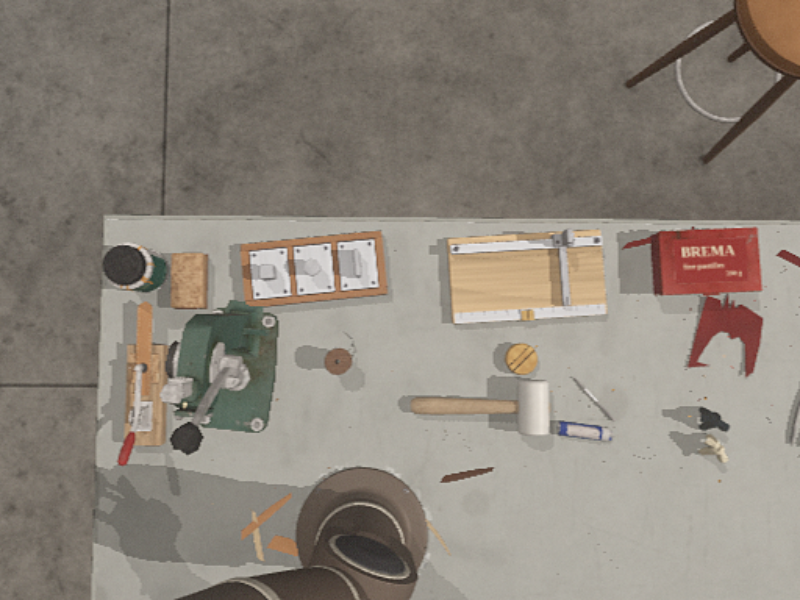

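View pics/side1.png

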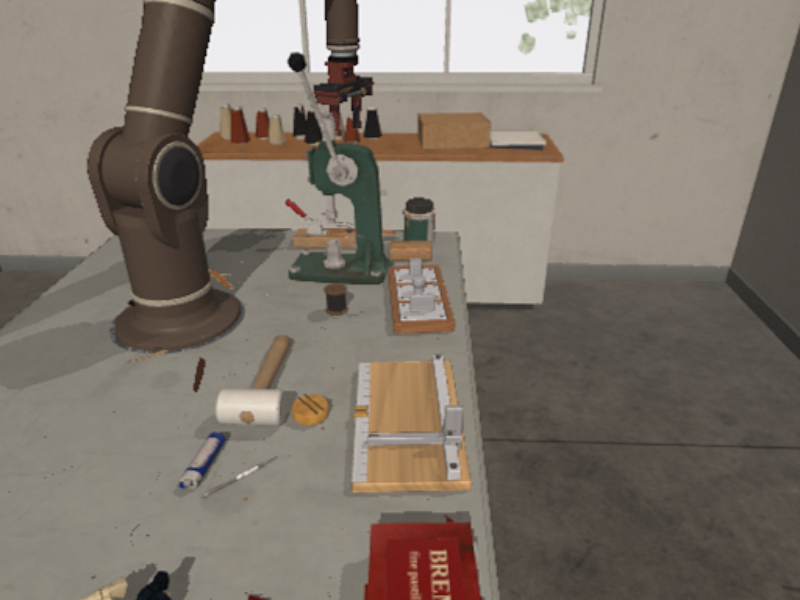

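The top view (800 px wide) shows the tray at about (313,268) with the fin block likely in the right-hand pocket at (357,258). The jig is at (528,277), its arm at (564,270), the thumb plate at (570,238) and the brass mark at (528,315). In the side view the thumb is at (453,420) and the mark at (361,411). Next I'll get rough positions.

Run:
```python
from h import *
import pickle
s=pickle.load(open("top.pkl","rb"));P=cloud(s)
def at(u,v,h):
    r=ray(s,u*.64,v*.64,h);c=P[int(v*.64),int(u*.64)];return r.round(4),c.round(4)
for n,u,v,h in[("jNL",455,323,.016),("jNR",606,313,.016),("jFR",602,231,.016),("jFL",448,239,.016),("mark",528,315,.019),("armtip",566,303,.03),("thumb",570,238,.077),("tNL",249,306,.02),("tNR",387,294,.02),("tFR",381,232,.02),("tFL",242,245,.02),("h1",265,271,.048),("h2",308,265,.048),("h3",353,258,.048)]: print(n,*at(u,v,h))
# high points over tray
m=(P[...,2]>.035)&(P[...,2]<.06)&(P[...,0]>.4)
n,l,st,ce=cv2.connectedComponentsWithStats(m.astype(np.uint8))
for i in range(1,n):
    if st[i,4]>15:
        q=P[l==i];r=cv2.minAreaRect((q[:,:2]*1000).astype(np.float32));print(st[i],r,q[:,2].max())
```

```text
jNL [ 0.3619 -0.1588  0.016 ] [ 0.3638 -0.158   0.0183]
jNR [ 0.381  -0.4213  0.016 ] [ 0.3818 -0.4184  0.0179]
jFR [ 0.5245 -0.4161  0.016 ] [ 0.5302 -0.422  -0.0041]
jFL [ 0.5081 -0.1463  0.016 ] [ 0.5134 -0.1459 -0.0012]
mark [ 0.3765 -0.2848  0.019 ] [ 0.3781 -0.2823  0.0188]
armtip [ 0.3972 -0.3479  0.03  ] [ 0.3997 -0.3475  0.0289]
thumb [ 0.5022 -0.3424  0.077 ] [ 0.5029 -0.3402  0.0777]
tNL [0.3886 0.1961 0.02  ] [0.3907 0.1964 0.0232]
tNR [ 0.411  -0.0408  0.02  ] [ 0.4122 -0.0389  0.0079]
tFR [ 0.5187 -0.0296  0.02  ] [ 0.5202 -0.0273  0.0188]
tFL [0.494  0.2103 0.02  ] [0.4989 0.2174 0.0006]
h1 [0.4465 0.1642 0.048 ] [0.4467 0.164  0.0572]
h2 [0.4572 0.0923 0.048 ] [0.4579 0.0916 0.0551]
h3 [0.4696 0.0167 0.048 ] [0.4733 0.021  0.0199]
[ 421  145   67   44 2688] ((470.74737548828125, -590.1881713867188), (114.36541748046875, 173.784912109375), 2.991874933242798) 0.0533330439943871
[354 148  14  10  82] ((506.57659912109375, -341.4481506347656), (23.250957489013672, 35.59406280517578), 0.7895774841308594) 0.059523633370075935
[226 159   6  18  69] ((463.0081787109375, 10.152134895324707), (45.86648178100586, 10.034101486206055), 5.966750621795654) 0.059107012144173465
[ 88 160  17  26  97] ((444.8294677734375, 353.2227783203125), (24.285526275634766, 68.34263610839844), 78.7917709350586) 0.05996850330164616
[195 166  11  11  88] ((453.4298095703125, 84.94049835205078), (25.776796340942383, 25.19646453857422), 0.461362361907959) 0.05744547343688944
[166 169  11  10 100] ((445.9209899902344, 161.4518280029297), (23.764034271240234, 24.78835678100586), 3.5110208988189697) 0.05923104680938218
```

Run:
```python
from h import *
import pickle
for n in("top","side"):
    s=pickle.load(open(n+".pkl","rb"));P=cloud(s)
    for lo,hi in((.05,.35),(.35,.45),(.45,.65)):
        m=(P[...,0]>.1)&(P[...,0]<.42)&(P[...,1]>lo)&(P[...,1]<hi)&(P[...,2]<.6)&(P[...,2]>.08)
        q=P[m]; print(n,lo,hi,m.sum(),q.max(0).round(3) if m.any() else "", q[q[:,2].argmax()].round(3) if m.any() else "")
```

```text
top 0.05 0.35 3694 [0.373 0.253 0.583] [0.127 0.119 0.583]
top 0.35 0.45 165 [0.42  0.399 0.113] [0.146 0.369 0.113]
top 0.45 0.65 0  
side 0.05 0.35 2790 [0.375 0.232 0.54 ] [0.105 0.053 0.54 ]
side 0.35 0.45 59 [0.417 0.385 0.112] [0.145 0.372 0.112]
side 0.45 0.65 1750 [0.328 0.643 0.523] [0.264 0.526 0.523]
```

Request:
play_rows(commands=[[[0,0,50],[0,0,0],87],[[0,0,60],[0,0,0],87],[[0,0,60],[0,0,0],87],[[0,0,40],[0,0,0],87]])

```text
t: 0.6
eef_pos: [0.2617, 0.5677, 0.4356]
tool_rot: [0.214, 0.977, 0.001, 0.0]
ft_force: [0.5, 0.6, 0.7]
opening: 0.0871
gripper_force: 0.0
```

Request:
play_rows(commands=[[[50,-10,0],[0,0,-10],87],[[50,-20,0],[0,0,-10],87],[[50,-20,0],[0,0,-10],87],[[50,-30,0],[0,0,-10],87],[[40,-40,0],[0,0,-10],87],[[0,-50,0],[0,0,-10],87],[[0,-60,0],[0,0,-10],87],[[0,-60,0],[0,0,-10],87],[[0,-60,0],[0,0,-10],87],[[0,-60,0],[0,0,-10],87],[[0,-60,0],[0,0,-10],87],[[0,-60,0],[0,0,-10],87],[[0,-60,0],[0,0,-10],87],[[0,-60,0],[0,0,-10],87],[[0,-60,0],[0,0,-10.7],87],[[0,-60,-30],[0,0,0],87],[[0,-60,-50],[0,0,0],87],[[0,-30,-60],[0,0,0],87],[[0,0,-20],[0,0,0],87],[[0,0,0],[0,0,0],87]])

```text
t: 3.1
eef_pos: [0.5006, -0.2739, 0.2871]
tool_rot: [0.999, 0.039, -0.002, -0.001]
ft_force: [-0.2, -0.3, 0.3]
opening: 0.087
gripper_force: 0.0
```

Run:
```python
from h import *
import pickle
s=snapshot("wrist");pickle.dump(s,open("w1.pkl","wb"));print(s["K"][0,0],s["world_from_camera"].round(3).tolist())
o=get_obs();print(o["t"],o["eef_pos"],o["tool_rot"],o["joint_positions"])
cv2.imwrite("pics/w1.png",cv2.resize(s["img"],(800,600)))
```

```text
285.20608993261965 [[0.079, -0.961, -0.266, 0.572], [-0.997, -0.077, -0.019, -0.268], [-0.002, 0.266, -0.964, 0.447], [0.0, 0.0, 0.0, 1.0]]
3.15 [ 0.50142972 -0.27401808  0.28861651] [ 9.99207925e-01  3.97885025e-02 -6.12027839e-04 -1.49621463e-04] [-0.21639941  0.33465191  0.83464993  1.67779118 -0.25922125  1.24604772
 -0.81670591]
```

View pics/w1.png

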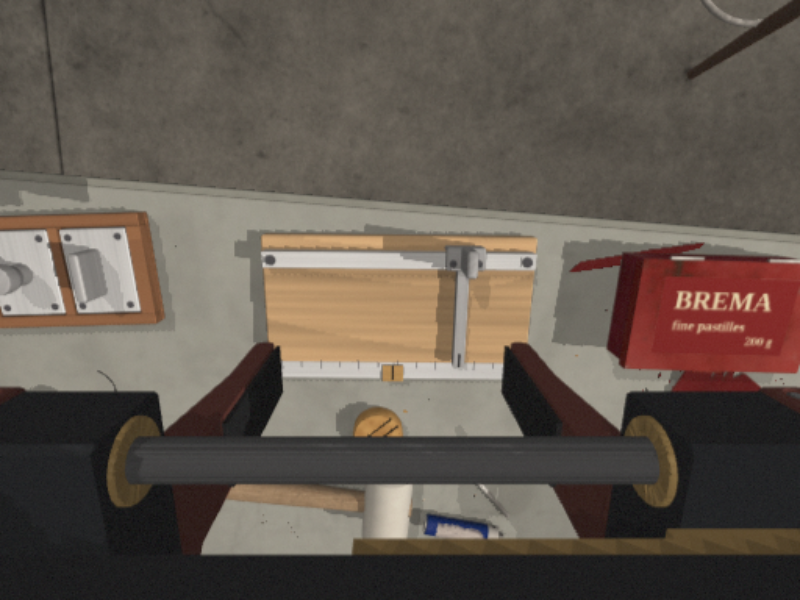

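The wrist view shows the index line at about (459,360), the mark line at (393,372), the thumb plate at (470,258) and the rail along y≈260. I'll measure these to subpixel accuracy.

```bash
cat > m.py <<'E'
from h import *
import pickle,sys
def jig(s,g=None):
    P=cloud(s);hsv=cv2.cvtColor(s["img"],cv2.COLOR_BGR2HSV);H,S,V=cv2.split(hsv)
    inb=(P[...,0]>.33)&(P[...,0]<.56)&(P[...,1]>-.45)&(P[...,1]<-.13)
    # wood bed -> yaw
    w=(inb&(abs(P[...,2]-.016)<.006)&(S>70)&(H>8)&(H<30)).astype(np.uint8)
    # whole board footprint: bed, rail, strip, stop
    b=cv2.morphologyEx((inb&(P[...,2]>.010)&(P[...,2]<.05)).astype(np.uint8),cv2.MORPH_OPEN,np.ones((3,3)))
    n,l,st,_=cv2.connectedComponentsWithStats(b);i=1+st[1:,4].argmax()
    q=P[l==i];r=cv2.minAreaRect((q[:,:2]*1000).astype(np.float32));print("board rect",r)
    return P,H,S,V
E
python3 - <<'E'
from m import *
s=pickle.load(open("w1.pkl","rb"));P,H,S,V=jig(s)
k=.64
g=cv2.cvtColor(s["img"],cv2.COLOR_BGR2GRAY)
print(g[int(372*k)-5:int(372*k)+6,int(393*k)-8:int(393*k)+9])
print(g[int(360*k)-8:int(360*k)+7,int(459*k)-8:int(459*k)+9])
m=(P[...,2]>.066)&(P[...,2]<.09)&(P[...,0]>.45)&(P[...,0]<.55)&(P[...,1]>-.4)&(P[...,1]<-.28)
q=P[m];print("thumb",m.sum(),cv2.minAreaRect((q[:,:2]*1000).astype(np.float32)),np.median(q[:,2]))
m=(P[...,2]>.026)&(P[...,2]<.034)&(P[...,0]>.37)&(P[...,0]<.47)&(P[...,1]>-.4)&(P[...,1]<-.28)
q=P[m];print("arm",m.sum(),cv2.minAreaRect((q[:,:2]*1000).astype(np.float32)))
E
```

```text
board rect ((444.3243103027344, -282.64056396484375), (151.163330078125, 270.4406433105469), 3.9197068214416504)
[[197 150 141 135 139 133 134 137 119 121 132 109 132 134 147 200 205]
 [199 133 144 139 140 139 141 118  64 133 137 138 138 137 145 186 200]
 [200 129 148 147 145 146 148 121  48 142 148 146 147 147 148 169 199]
 [192 126 145 147 146 146 146 122  53 143 148 147 148 147 148 166 198]
 [166 120 143 143 142 144 146 119  51 139 146 145 144 144 145 165 197]
 [147 114 142 144 141 141 142 119  50 139 144 146 145 144 147 167 195]
 [146 113 140 142 140 141 142 118  56 138 143 141 142 140 146 173 198]
 [147 116 142 145 143 141 142 118  52 135 144 143 144 143 148 191 203]
 [147 115 142 145 146 144 147 116  55 139 147 147 145 143 154 195 200]
 [133 107 139 139 140 140 142 113  58 139 142 144 144 143 149 149 150]
 [145 113 137 138 142 138 140 128 121 139 140 139 140 141 152 130 127]]
[[113 113 116 116  91 101 161 161 164 162 162 159 162 146 160 164 165]
 [111 112 112 111  88 105 161 159 162 163 162 160 160 144 161 162 163]
 [106 106 106 107  85 110 161 162 163 163 161 162 159 139 153 1
[... 402 characters left out ...]
08 156 160 147 146 145 163 164]
 [153 155 152 149  84 139 160 158  65 118 159 161 140 143 152 163 165]
 [184 186 182 181 108 142 161 156  63 119 158 162 147 159 176 178 176]
 [200 197 198 199 138 148 160 147  58 124 158 163 164 170 193 195 194]
 [198 198 198 199 169 156 158 144  64 132 157 163 168 172 194 198 196]
 [197 196 197 197 192 169 159 165 155 166 170 169 170 171 192 196 196]
 [197 196 196 194 197 190 187 189 178 171 171 188 177 171 190 193 193]]
thumb 144 ((507.04071044921875, -340.5001525878906), (23.995410919189453, 9.833948135375977), 4.282097816467285) 0.07476423183218597
arm 361 ((431.95257568359375, -345.6984558105469), (75.9605712890625, 12.04462718963623), 3.975313901901245)
```

Run:
```python
from m import *
s=pickle.load(open("w1.pkl","rb"))
a=np.radians(4.0);c=np.array([.4443,-.2826]);R=np.array([[np.cos(a),np.sin(a)],[-np.sin(a),np.cos(a)]])
J=lambda p:(R@(p[:2]-c)*1000).round(1)
for r in(236,239,241):print("mark",J(ray(s,250.8,r,.019)))
for r,u in((228,293.45),(231,293.35),(233,293.25)):print("idx",J(ray(s,u,r,.03)))
print("thumb",J(np.array([.507,-.3405])),"arm",J(np.array([.43195,-.3457])))
o=get_obs();print("tcp",J(o["eef_pos"]),o["eef_pos"])
print("thumb world for goal q etc; fin", )
```

```text
mark [-62.5   4.6]
mark [-67.8   4.5]
mark [-71.4   4.5]
idx [-43.3 -62.3]
idx [-48.4 -62.4]
idx [-51.8 -62.4]
thumb [ 58.5 -62.1] arm [-16.7 -62.1]
tcp [57.6  4.6] [ 0.50142972 -0.27401808  0.28861651]
thumb world for goal q etc; fin
```

Request:
play_rows(commands=[[[6,-40,-20],[0,0,-0.6],87],[[0,-26.5,-50],[0,0,0],80],[[0,0,-50],[0,0,0],60],[[0,0,-50],[0,0,0],50],[[0,0,-40],[0,0,0],40],[[0,0,-26],[0,0,0],40],[[0,0,0],[0,0,0],40],[[0,0,0],[0,0,0],40]])

```text
t: 4.15
eef_pos: [0.5089, -0.3412, 0.0547]
tool_rot: [0.999, 0.035, 0.001, 0.001]
ft_force: [0.2, -0.3, -0.3]
opening: 0.04
gripper_force: 0.0
```

```bash
cat > l.py <<'E'
from m import *
def look(n):
    s=snapshot("wrist");pickle.dump(s,open(n+".pkl","wb"))
    cv2.imwrite("pics/%s.png"%n,cv2.resize(s["img"],(800,600)))
    o=get_obs();a=np.radians(4.0);c=np.array([.4443,-.2826]);R=np.array([[np.cos(a),np.sin(a)],[-np.sin(a),np.cos(a)]])
    J=lambda p:(R@(p[:2]-c)*1000).round(1)
    q=o["tool_rot"];print(o["t"],o["eef_pos"],"yaw",np.degrees(2*np.arctan2(q[1],q[0]))-90,"jig",J(o["eef_pos"]),o["ft_force"].round(1),o["opening"])
    return s,J
E
python3 -c "
from l import *;look('w2')"
```

```text
4.2 [ 0.50894724 -0.34127604  0.05480642] yaw -86.00388196258878 jig [ 60.4 -63. ] [-0.6 -0.5  0.3] 0.040252321828097674
```

View pics/w2.png

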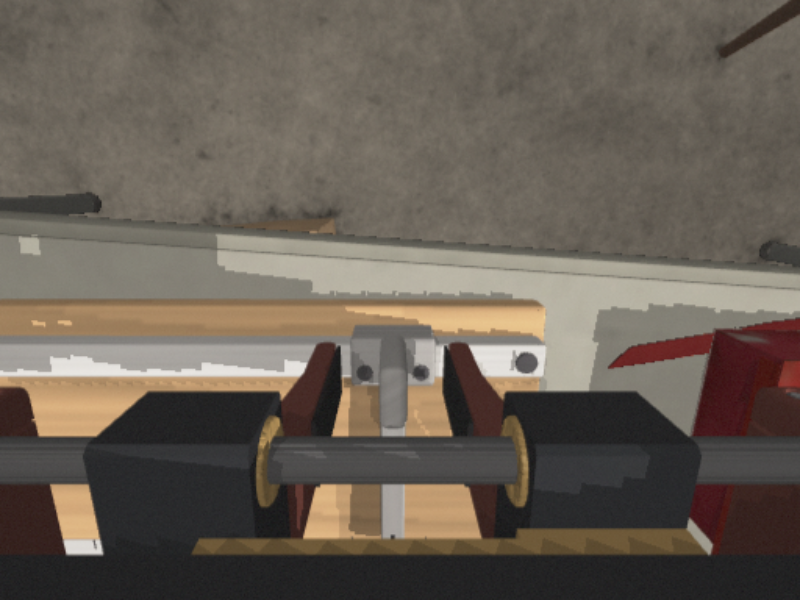

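The fingers straddle the thumb plate (about (393,380), with the pads either side). I'll pinch it and push most of the way.

Request:
play_rows(commands=[[[0,0,-5],[0,0,0],30],[[0,0,0],[0,0,0],0],[[0,0,0],[0,0,0],0],[[0,0,0],[0,0,0],0],[[0,0,0],[0,0,0],0],[[-0.5,7.5,0],[0,0,0],0],[[-0.5,7.5,0],[0,0,0],0],[[-0.5,7.5,0],[0,0,0],0],[[-0.5,7.5,0],[0,0,0],0],[[-0.5,7.5,0],[0,0,0],0],[[-0.5,7.5,0],[0,0,0],0],[[-0.5,7.5,0],[0,0,0],0],[[-0.5,7,0],[0,0,0],0],[[0,0,0],[0,0,0],0],[[0,0,0],[0,0,0],0]])

```text
t: 6.08
eef_pos: [0.5036, -0.2819, 0.048]
tool_rot: [0.999, 0.034, 0.0, 0.0]
ft_force: [-0.4, -4.2, 0.5]
opening: 0.01
gripper_force: 30.0
```

Run:
```python
from l import *
s,J=look('w3')
cv2.imwrite("pics/w3c.png",cv2.resize(s["img"][250:384,150:350],(800,536)))
```

```text
6.125 [ 0.50363141 -0.281903    0.04797763] yaw -86.06676744495088 jig [59.2 -3.4] [ 0.6 -3.8  0.6] 0.009914869399632383
```

View pics/w3.png

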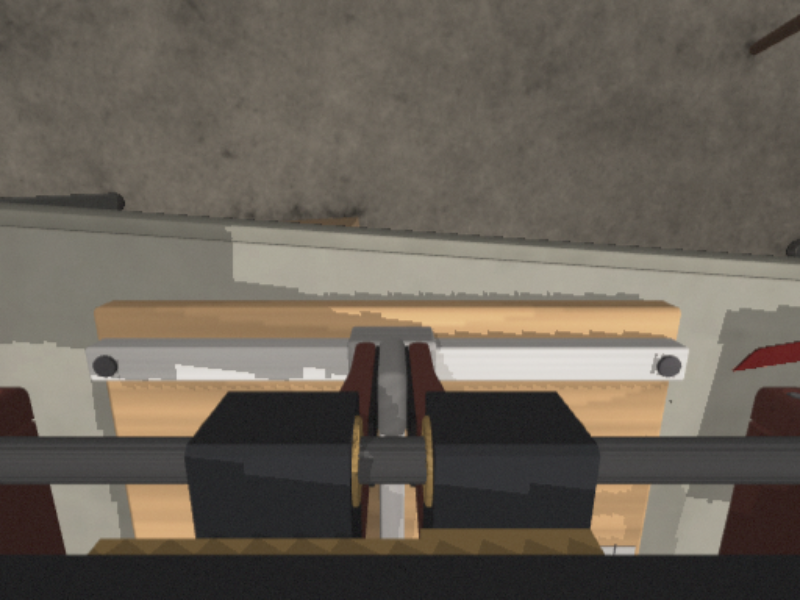

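Request:
play_rows(commands=[[[-0.3,3.5,0],[0,0,0],0],[[-0.2,3.5,0],[0,0,0],0],[[0,0,0],[0,0,0],0],[[0,0,0],[0,0,0],0],[[0,0,0],[0,0,0],30],[[0,0,0],[0,0,0],40],[[0,0,0],[0,0,0],40],[[0,0,40],[0,0,0],40],[[0,0,60],[0,0,0],60],[[0,0,60],[0,0,0],80],[[0,0,60],[0,0,0],80],[[0,0,10],[0,0,0],80],[[0,0,0],[0,0,0],80]])

```text
t: 7.75
eef_pos: [0.5032, -0.2738, 0.2777]
tool_rot: [0.999, 0.035, 0.0, -0.0]
ft_force: [-0.3, -0.3, -0.2]
opening: 0.0796
gripper_force: 0.0
```

Run:
```python
from l import *
s,J=look('w4');P,H,S,V=jig(s)
m=(P[...,2]>.066)&(P[...,2]<.09)&(P[...,0]>.45)&(P[...,0]<.55)&(P[...,1]>-.36)&(P[...,1]<-.2)
q=P[m];r=cv2.minAreaRect((q[:,:2]*1000).astype(np.float32));print("thumb",r,J(np.array(r[0])/1000))
m=(P[...,2]>.026)&(P[...,2]<.034)&(P[...,0]>.37)&(P[...,0]<.47)&(P[...,1]>-.36)&(P[...,1]<-.2)
q=P[m];r=cv2.minAreaRect((q[:,:2]*1000).astype(np.float32));print("arm",r,J(np.array(r[0])/1000))
T=np.linalg.inv(s["world_from_camera"]);a=np.radians(4)
def px(x,y,z):
    w=np.array([.4443+x*np.cos(a)-y*np.sin(a),-.2826+x*np.sin(a)+y*np.cos(a),z,1]);p=s["K"]@(T@w)[:3];return p[:2]/p[2]
u,v=px(-.06,.0045,.02).astype(int);print(u,v)
cv2.imwrite("pics/w4c.png",cv2.resize(s["img"][v-30:v+20,u-35:u+35],(700,500),interpolation=cv2.INTER_NEAREST))
g=cv2.cvtColor(s["img"],cv2.COLOR_BGR2GRAY)[v-18:v+14,u-10:u+11]
for i,row in enumerate(g):print(v-18+i,u-10,*row)
```

```text
7.8 [ 0.50271155 -0.27349675  0.27658253] yaw -86.00843368848122 jig [58.9  5. ] [-0.1  1.  -1.3] 0.07991715956166842
board rect ((443.5689392089844, -282.7102966308594), (151.88893127441406, 270.1661682128906), 4.001511096954346)
thumb ((503.02484130859375, -273.96478271484375), (22.859561920166016, 9.184624671936035), 4.162458896636963) [59.2  4.5]
arm ((429.4317626953125, -279.3800354003906), (79.81046295166016, 10.916271209716797), 3.900495767593384) [-14.6   4.2]
251 239
221 241 118 120 118 119 118 119 103 148 164 163 166 164 163 161 153 151 148 162 169 169 168
222 241 118 116 116 116 116 118 102 147 163 167 167 165 163 163 153 149 146 162 167 166 165
223 241 111 112 111 111 111 110 97 147 163 162 166 165 164 162 152 145 145 162 164 163 162
224 241 103 103 105 105 104 104 92 150 163 163 165 165 163 164 151 140 140 159 161 161 161
225 241 101 102 104 103 104 102 92 146 162 163 165 165 164 163 149 133 132 153 160 161 163
226 241 106 107 103 105 105 104 93 147 162 163 165 165 163 163 146 134 133 149 154 155 154
227 241 106 107 106 106 105 105 93 147 161 164 165 165 164 163 148 134 
[... 1597 characters left out ...]
145 146 146 147 64 107 144 146 145 146 145 163 203 206 207
246 241 197 197 165 133 151 148 147 147 147 148 62 108 143 147 149 146 147 162 194 198 198
247 241 150 149 140 123 147 145 144 143 147 144 62 108 142 144 145 145 146 143 149 149 150
248 241 132 134 137 140 146 144 142 142 143 143 124 134 144 143 142 142 143 134 131 131 131
249 241 150 151 152 152 153 152 154 153 139 135 134 136 133 135 132 132 132 131 127 128 128
250 241 154 155 154 155 155 155 153 154 150 134 132 129 132 130 130 130 129 128 127 128 130
251 241 154 156 155 155 152 153 153 152 153 135 147 149 146 135 146 146 146 131 143 145 147
252 241 157 154 155 154 153 153 153 153 152 147 151 153 150 149 151 151 151 146 149 150 148
```

The lines on the arm and the mark are collinear (column ~251 in both), so the stop is on its mark. On to the fin block.

Request:
play_rows(commands=[[[-8,55,0],[0,0,1],80],[[-8,60,0],[0,0,1],80],[[-8,60,0],[0,0,0],80],[[-8,60,0],[0,0,0],80],[[-8,49,0],[0,0,0],80],[[0,0,0],[0,0,0],80],[[0,0,0],[0,0,0],80]])

```text
t: 8.68
eef_pos: [0.4625, 0.0092, 0.2767]
tool_rot: [0.999, 0.052, -0.001, 0.001]
ft_force: [0.0, -1.7, 0.1]
opening: 0.0802
gripper_force: 0.0
```

Run:
```python
from l import *
s,J=look('w5');P=cloud(s)
inb=(P[...,0]>.38)&(P[...,0]<.55)&(P[...,1]>-.045)&(P[...,1]<.05)
for lo,hi in((.04,.056),(.044,.053)):
    m=inb&(P[...,2]>lo)&(P[...,2]<hi);q=P[m];print("fin",m.sum(),cv2.minAreaRect((q[:,:2]*1000).astype(np.float32)),np.median(q[:,2]))
hsv=cv2.cvtColor(s["img"],cv2.COLOR_BGR2HSV)
m=inb&(hsv[...,1]<60)&(P[...,2]>.014)&(P[...,2]<.026)&(P[...,1]>-.04)
n,l,st,_=cv2.connectedComponentsWithStats(m.astype(np.uint8));
for i in range(1,n):
    if st[i,4]>300: print("plate",st[i],cv2.minAreaRect((P[l==i][:,:2]*1000).astype(np.float32)))
```

```text
8.725 [0.46269529 0.00852684 0.27693646] yaw -84.12492783063993 jig [ 38.7 289.1] [-1.  -1.2  0.4] 0.07995390971961944
fin 231 ((462.7933349609375, 12.10075855255127), (44.702571868896484, 8.365776062011719), 5.8593034744262695) 0.0520777326251205
fin 196 ((462.7474365234375, 12.096048355102539), (44.610294342041016, 8.365776062011719), 5.8593034744262695) 0.05188731369005803
plate [ 228  136   43   57 2139] ((461.6036071777344, 12.015165328979492), (84.87554931640625, 63.499176025390625), 5.971996784210205)
```

View pics/w5.png

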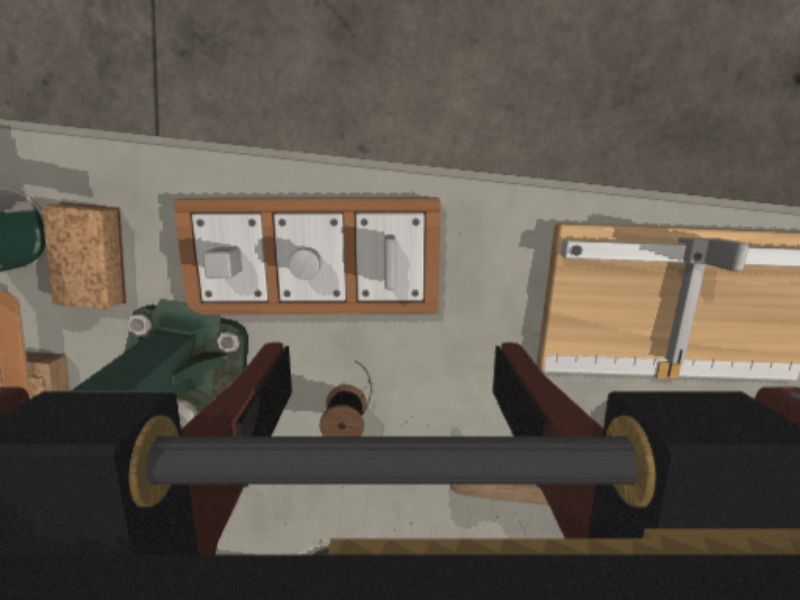

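Wrist view: the fin is at about (391,262) and the plate around (390,257) is measured at 85 x 63.5 mm, so it is the right block. I'll descend over it and grip.

Request:
play_rows(commands=[[[-0.5,3.2,-50],[0,0,0.1],60],[[0,0,-60],[0,0,0],40],[[0,0,-60],[0,0,0],40],[[0,0,-40],[0,0,0],40],[[0,0,-22],[0,0,0],40],[[0,0,-18],[0,0,0],40],[[0,0,0],[0,0,0],40],[[0,0,0],[0,0,0],40]])

```text
t: 9.72
eef_pos: [0.4629, 0.0118, 0.0281]
tool_rot: [0.999, 0.052, 0.0, 0.0]
ft_force: [-0.2, -0.8, 0.3]
opening: 0.0399
gripper_force: 0.0
```

```bash
python3 -c "
from l import *;look('w6')"
```

```text
9.775 [0.46308813 0.01220702 0.02838124] yaw -84.0136129067604 jig [ 39.3 292.8] [ 0.2  0.1 -0.5] 0.03991661284171297
```

Request:
play_rows(commands=[[[0,0,-3],[0,0,0],30],[[0,0,0],[0,0,0],0],[[0,0,0],[0,0,0],0],[[0,0,0],[0,0,0],0],[[0,0,0],[0,0,0],0],[[0,0,3],[0,0,0],0],[[0,0,4],[0,0,0],0],[[0,0,5],[0,0,0],0],[[0,0,8],[0,0,0],0],[[0,0,15],[0,0,0],0],[[0,0,25],[0,0,0],0],[[0,0,40],[0,0,0],0],[[0,0,30],[0,0,0],0],[[0,0,0],[0,0,0],0],[[0,0,0],[0,0,0],0]])

```text
t: 11.65
eef_pos: [0.462, 0.0135, 0.1543]
tool_rot: [0.999, 0.053, -0.0, -0.0]
ft_force: [0.0, -0.5, -3.5]
opening: 0.0103
gripper_force: 30.0
```

Run:
```python
from l import *
s,J=look('w7');P=cloud(s);o=get_obs()["eef_pos"]
hsv=cv2.cvtColor(s["img"],cv2.COLOR_BGR2HSV)
inb=(abs(P[...,0]-o[0])<.06)&(abs(P[...,1]-o[1])<.06)&(P[...,2]>.08)&(P[...,2]<o[2]+.01)
q=P[inb&(hsv[...,1]<60)];z=np.median(q[:,2]);q=q[abs(q[:,2]-z)<.005]
r=cv2.minAreaRect((q[:,:2]*1000).astype(np.float32));print(len(q),z,r)
c,_,_,_=np.linalg.lstsq(np.c_[q[:,:2],np.ones(len(q))],q[:,2],rcond=None);print("tilt",c)
```

```text
11.7 [0.46170619 0.0133013  0.15396783] yaw -83.91076641126806 jig [ 38. 294.] [-0.3  0.7 -4.5] 0.009911204757727476
6514 0.14779803545441972 ((466.0750427246094, 14.78261947631836), (74.2558364868164, 64.18033599853516), 6.259775638580322)
tilt [-0.00843149  0.00105996  0.15177613]
```

View pics/w7.png

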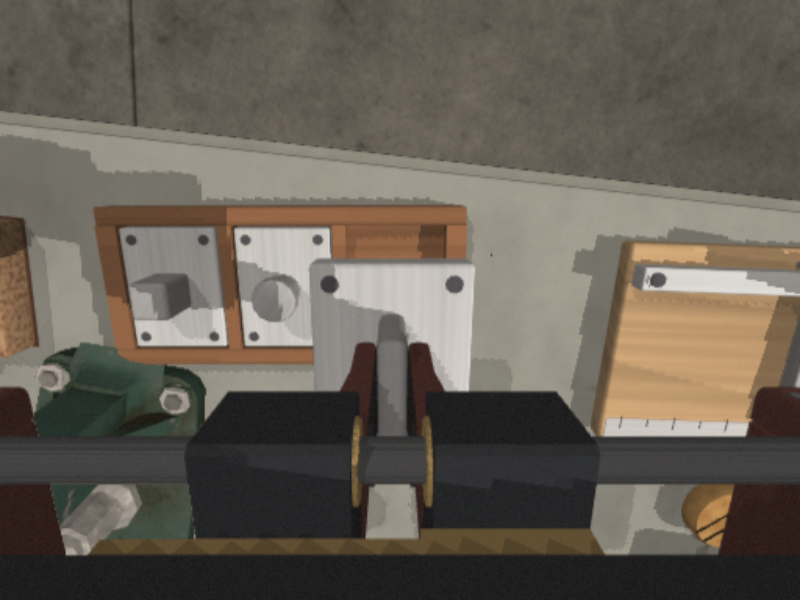

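The block hangs level in the gripper (far plate edge at row 262, corners at (312,262) and (474,262)). The tray is undisturbed. I'll carry it to above the corner.

Request:
play_rows(commands=[[[-3,-20,0],[0,0,0],0],[[-4,-40,0],[0,0,-0.7],0],[[-4,-50,0],[0,0,-0.7],0],[[-4,-50,0],[0,0,-0.7],0],[[-4,-50,0],[0,0,0],0],[[-4,-28,0],[0,0,0],0],[[0,-10.7,0],[0,0,0],0],[[0,0,-25],[0,0,0],0],[[0,0,-25],[0,0,0],0],[[0,0,0],[0,0,0],0],[[0,0,0],[0,0,0],0]])

```text
t: 13.08
eef_pos: [0.4399, -0.2355, 0.1051]
tool_rot: [0.999, 0.035, -0.0, 0.0]
ft_force: [0.4, -0.6, -3.9]
opening: 0.0099
gripper_force: 30.0
```

Run:
```python
from l import *
s,J=look('w8');P=cloud(s);o=get_obs()["eef_pos"]
hsv=cv2.cvtColor(s["img"],cv2.COLOR_BGR2HSV)
inb=(abs(P[...,0]-o[0])<.06)&(abs(P[...,1]-o[1])<.045)&(P[...,2]>o[2]-.014)&(P[...,2]<o[2]+.0)
q=P[inb&(hsv[...,1]<60)];z=np.median(q[:,2])
r=cv2.minAreaRect((q[:,:2]*1000).astype(np.float32));b=cv2.boxPoints(r);print(len(q),z,r)
for p in b:print(J(p/1000.))
m=(P[...,2]>.066)&(P[...,2]<.082)&(P[...,0]>.47)&(P[...,0]<.55)&(P[...,1]>-.3)&(P[...,1]<-.25)
q=P[m]
if len(q)>20:r=cv2.minAreaRect((q[:,:2]*1000).astype(np.float32));print("thumb",len(q),r,J(np.array(r[0])/1000))
```

```text
13.125 [ 0.44014283 -0.23563686  0.10542468] yaw -86.00746569924695 jig [-0.9 47.1] [ 0.2  1.  -3.9] 0.009688783898328526
6579 0.09851317547101818 ((444.1494445800781, -234.4696502685547), (74.1142349243164, 64.18621063232422), 4.071844577789307)
[-33.9  80.1]
[-33.8  15.9]
[40.3 16. ]
[40.2 80.2]
thumb 580 ((502.267578125, -273.98162841796875), (22.722862243652344, 10.095207214355469), 3.790745973587036) [58.4  4.6]
```

View pics/w8.png

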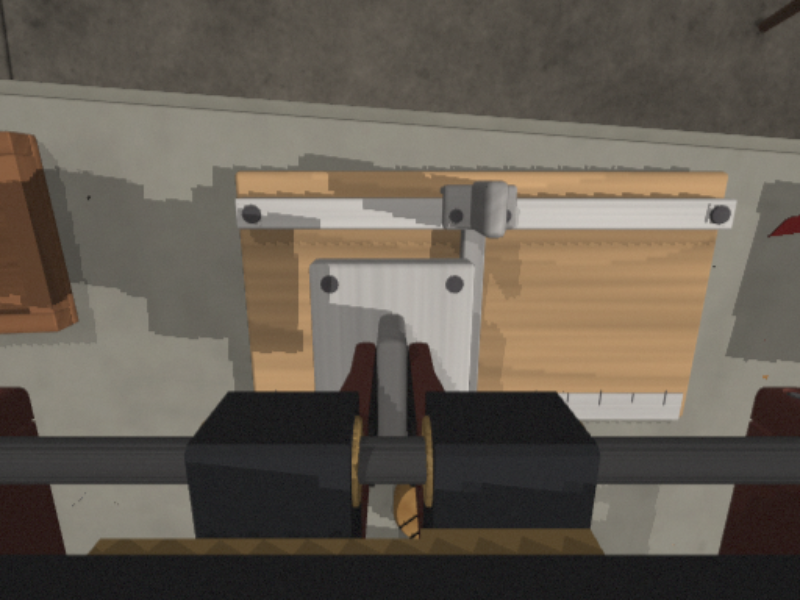

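The block is square over the corner, with its far edge about 5 mm from the rail and its right edge about 5.5 mm from the arm. I'll lower it.

Request:
play_rows(commands=[[[-1,0.5,-20],[0,0,0],0],[[0,0,-20],[0,0,0],0],[[0,0,-12],[0,0,0],0],[[0,0,-8],[0,0,0],0],[[0,0,-3],[0,0,0],0],[[0,0,0],[0,0,0],0],[[0,0,0],[0,0,0],0]])

```text
t: 14.0
eef_pos: [0.4388, -0.2354, 0.0422]
tool_rot: [0.999, 0.034, 0.0, 0.0]
ft_force: [-1.0, -0.4, -3.3]
opening: 0.0099
gripper_force: 30.0
```

Request:
play_rows(commands=[[[0,0,-2],[0,0,0],0],[[0,0,-2],[0,0,0],0],[[0,0,-1],[0,0,0],0],[[0,0,0],[0,0,0],0],[[0,0,0],[0,0,0],0]])

```text
t: 14.62
eef_pos: [0.4386, -0.2352, 0.0368]
tool_rot: [0.999, 0.035, -0.0, 0.0]
ft_force: [0.9, -0.6, -3.8]
opening: 0.0098
gripper_force: 30.0
```

Request:
play_rows(commands=[[[0,0,-1],[0,0,0],0],[[0,0,-1],[0,0,0],0],[[0,0,0],[0,0,0],0],[[0,0,0],[0,0,0],0]])

```text
t: 15.12
eef_pos: [0.4386, -0.2352, 0.035]
tool_rot: [0.999, 0.035, 0.0, -0.0]
ft_force: [-1.2, 1.4, 3.6]
opening: 0.01
gripper_force: 30.0
```

The force has changed sign (3.6 N up), so the block is seated. I'll release it and rise.

Request:
play_rows(commands=[[[0,0,0],[0,0,0],14],[[0,0,0],[0,0,0],20],[[0,0,0],[0,0,0],24],[[0,0,0],[0,0,0],24],[[0,0,10],[0,0,0],24],[[0,0,30],[0,0,0],24],[[0,0,50],[0,0,0],24],[[0,0,60],[0,0,0],40],[[0,0,60],[0,0,0],60],[[0,0,30],[0,0,0],80],[[0,0,0],[0,0,0],80],[[0,0,0],[0,0,0],80]])

```text
t: 16.62
eef_pos: [0.4381, -0.2348, 0.2742]
tool_rot: [0.999, 0.035, -0.0, -0.0]
ft_force: [0.6, 0.1, -0.9]
opening: 0.0708
gripper_force: 0.0
```

Run:
```python
from l import *
s,J=look('w9');P=cloud(s)
hsv=cv2.cvtColor(s["img"],cv2.COLOR_BGR2HSV)
m=(abs(P[...,0]-.4386)<.06)&(abs(P[...,1]+.2352)<.036)&(P[...,2]>.024)&(P[...,2]<.036)&(hsv[...,1]<60)
n,l,st,_=cv2.connectedComponentsWithStats(m.astype(np.uint8));i=1+st[1:,4].argmax();q=P[l==i]
r=cv2.minAreaRect((q[:,:2]*1000).astype(np.float32));print(len(q),np.median(q[:,2]),r,J(np.array(r[0])/1000))
m=(P[...,2]>.066)&(P[...,2]<.085)&(P[...,0]>.47)&(P[...,0]<.55)&(P[...,1]>-.3)&(P[...,1]<-.25)
q=P[m];r=cv2.minAreaRect((q[:,:2]*1000).astype(np.float32));print("thumb",len(q),r,J(np.array(r[0])/1000))
```

```text
16.675 [ 0.43792646 -0.23481552  0.27383819] yaw -86.03928686853888 jig [-3.  48.1] [-0.3 -0.7 -0.4] 0.07440628800910222
2298 0.028439328252674673 ((438.0766906738281, -234.1563720703125), (83.30184936523438, 63.81212615966797), 3.9234888553619385) [-2.8 48.8]
thumb 162 ((502.20855712890625, -273.51470947265625), (22.769559860229492, 9.353123664855957), 3.881438970565796) [58.4  5. ]
```

View pics/w9.png

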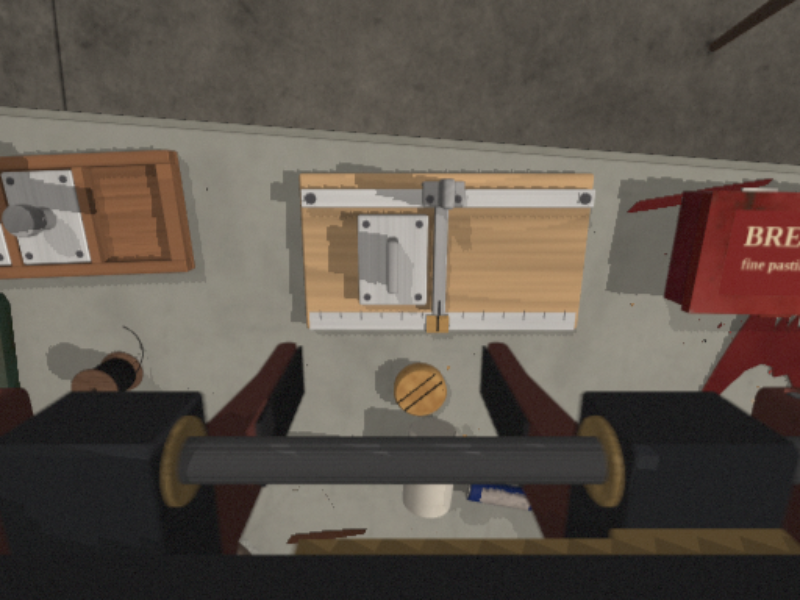

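The block lies flat and square at jig (-3, 49), with gaps of about 6 mm. The index line still meets the mark at (438,318), and the gripper is clear. Handing in.

```bash
python3 -c "
from station import *
print(sign_off())"
```

```text
the job is handed in; nothing more can be done
None
```

The job is handed in (the hand-in returned no verdict): the stop is on its mark, and the fin block sits flat and square in the corner between arm and rail with gaps of about 6 mm, released, and nothing else was seen to move.

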